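# Tilt a dental cast on by one division with the worm crank and lock the table

## Robot

A 6-joint arm with a two-finger parallel gripper is mounted at the origin on the work surface. World frame = base frame: x ahead of the robot, y to its left, z up, the work surface at z = 0. Lengths are in m, angles in rad, forces in N, time in s.
With the tool pointing down it reaches from about 0.4 to 0.825 m from the base axis. Payload 7 kg.
Tool frame: the origin (TCP) lies at the very end of the fingers, on their centre line; the grasp point (between the pads) lies 19 mm behind it; z points along the fingers, y is the line along which they close (so a half turn about z gives the same grasp; the last joint's range is limited). The gripper opens to 88 mm and grips with 3 to 60 N. Pads are 19 mm wide; open, the fingers measure 130 mm over their backs; the gripper's body (78 mm by 193 mm) begins 47 mm behind the grasp point.
Start: joints at [1.567, 0.359, 0.012, 0, -1.224, -0.288], TCP at [0.194, 0.646, 0.227] pointing down, gripper open.
Joint ranges: [-3.07, 3.07], [-1.43, 2.12], [-1.02, 1.25], [-3.03, 1.67], [-3.05, -0], [-3.03, 3.03]. Speed limits (rad/s): [2.39, 2.39, 3.01, 3.14, 3.14, 3.14].

## Interface

Orientations are given as [roll, pitch, yaw] about the fixed x, y, z axes, in that order (R = Rz(yaw) Ry(pitch) Rx(roll)).
In Python, from station import arm, grab_frame gives the robot as it stands.
- The arm moves only by the tool jog_arm, never from a script. Its argument "deltas" is a list that holds one entry, the list of rows, each a list of 4 numbers: the shift along the tool's x, y, z in units of 60 mm (1.0 is 60 mm), then the turn about the tool's z in units of 5 degrees (1.0 is 5 degrees). A call has 1 to 8 rows; each row is the pose to reach, as a shift and turn from the pose commanded when the call began, along the tool's axes at that moment; what a row does not reach only later rows make up. A row lasts 1/8 s, in which the tool goes at most 62.5 mm and 10.7 degrees, less where a joint would pass 70% of its speed; a pose out of reach is approached as far as the arm can. A call with a gripper value outside its range is refused whole. "grip" is the finger opening in mm, from 0 to 87.6, set as the call begins (left out, the last holds). The fingers move at their own pace and stop on an object; "squeeze" is the grip in N (left out, the last holds). Time passes only in rows, so rows that repeat a pose let the fingers close. It gives the time, the measured TCP pose, the force, the opening and the grip force at its end, in the units of the state.
- arm.get_state(): the state, without advancing time (a new reading comes with each control period).
- grab_frame(name): name is "scene" or "top" or "wrist"; returns a dict with "img" (400x640x3 uint8, red, green, blue), "vfov" (degrees; the focal length in pixels is half the picture's height over the tangent of half this angle, whatever the lens; pixels are square), "cx", "cy" (the principal point, pixels), "xyz" and "rotation" of the camera in the world. Camera axes: x right, y down, z forward; pixel columns grow to the right and rows downward; lengths in m; the calibration is good to about 2 mm. The wrist camera is an equidistant fisheye: a pixel r from the principal point sees the ray r / f radians off the axis. A picture is of the moment at which its call begins. There is no depth.
- arm.job_done(): hands the job in; it is judged then, once.
The state is a dict: "t": time; "q": joint angles; "qd": joint speeds; "joint_efforts": joint torques, N m; "eef_pos": TCP position; "ee_rot": TCP orientation; "force": force on the tool from outside, world axes, zero at the start; "moment": the same for the moment, N m; "width": finger opening in m; "gripper_force": force on a finger pad.
Only numpy, scipy, OpenCV 4.12 (cv2) and the standard library are available. Lean on these libraries where they do the work, as an engineer would, in place of code of your own. Each camera call takes 0.05 s, during which the arm holds its last target. There are 200 camera calls.

## Task

Tilt the stone cast on by one 15 degree division: wind the worm crank clockwise, seen from above, as many turns as it takes until the table comes up against its stop, and lean on the crank knob there until you feel a snug 12 N or so - more than 20 N would strain the fine worm. Then let go of the crank and press the red lock lever down until it binds and takes a firm push of about 15 N, never more than 23 N. Do not disturb the sieve, the jar, the bur block or the spare cast, and let go of everything at the end.

Things in the scene. Friction and masses are not known exactly. Their poses are not given: they have to be found in the camera images.
- stage: Tilting model table of a dental milling unit, screwed down: grey base plate 170 x 210 x 14 mm, two cheeks, between them an aluminium tilting table with a yellow stone cast (top about 105 mm up). Origin: centre of the base plate's underside, on the bench; x from the front (crank, lever) to the stop side, y from the red lock lever to the crank, z up. Its red pointer is 132 mm up.
- crank_axis (a point): Point on the upright axis of the aluminium handwheel at its top face, 136 mm above the bench. Wheel: radius 37 mm, 7 mm thick, level, with a hub of radius 11 mm 8 mm above it. Clockwise from above lowers the dog: 4 degrees (0.0698 rad) of tilt a turn, after up to 0.4 rad of backlash, at 2 to 3 N at the knob. At the stop it is hard: the push climbs at once. The worm holds the table when let go.
- knob_grip (a point): Middle of the black crank knob: an upright cylinder of diameter 15 mm that spins freely on its pin, 28 mm out from the crank axis. It reaches from 4 to 38 mm above the wheel's top face; this point is on its axis, 25 mm above that face (161 mm above the bench). It starts anywhere round the wheel.
- crank (a joint): Twist of the handwheel on its shaft under load, in rad: the shaft winds up 0.00093 rad per N of push round the crank at the knob; 0 unloaded, positive clockwise. The reading's noise, about 0.007 rad, is worth 7 N, so it is of little help beside feeling the force at the knob: 8 N is 0.0075, 12 N is 0.011, 20 N is 0.019. Winding fast into the stop overshoots this.
- dog_tip (a point): Underside of the steel dog near its end: a bar on the crank side that tilts with the table, 68 mm from the tilt axis (80 mm up). It starts level or a little down (tilt 0 to 0.07 rad, 81.6 to 76.8 mm up) and at one division, 0.2618 rad (15 degrees), it rests on the steel stop screw, 64 mm up. The next yellow dial mark is then under the red pointer. Its pose noise is worth some 2 rad of crank.
- lock (a joint): Lock lever hub angle in rad: 0 with the lever standing up (62 degrees above level), grows as it is pressed down. Starts free, 0 to 0.3. Moves against 5 N square to the lever at the ball (more, straight down, while it stands steep) and comes to a dead stop where it binds, at 0.85 (13 degrees above level). Stays where it is left.
- lever (a joint): Bending of the lock lever under load, in rad, positive when pressed down: 0.00155 rad per N square to the lever at the ball (9 N is 0.014, 15 N is 0.023, 23 N is 0.036), 0 when let go. Reading noise about 0.007 rad.
- lock_ball (a point): Centre of the red ball on the end of the lock lever, diameter 22 mm, 62 mm from the lever's axis. It swings in an upright plane, down and towards the stage's -x (front) side; it can be pressed from straight above.
- lock_axis (a point): Point on the level axis of the lock lever (along the stage's y), 80 mm above the bench, in the plane in which the ball swings; 91 mm from the stage's middle on its -y side.
- sieve: Bystander: round steel mesh sieve, diameter 92 mm, 10 mm high, loose on the bench beyond the lever side of the stage. Origin: centre of the underside.
- burs: Bystander: white bur block 75 x 36 x 22 mm with burs standing in it to 45 mm, loose, beyond the lever side. Origin: centre of the underside.
- jar: Bystander: small jar with blue label and white cap, diameter 54 mm, 52 mm high, loose, beyond the crank side. Origin: centre of the underside.
- cast2: Bystander: spare green stone cast, 63 x 58 mm, 30 mm high, loose, beyond the crank side. Origin: on the underside.

How it is judged:
By the outcome, as a careful person would: the job done as asked, in the order asked, and still so for the second after the job is handed in, with the robot touching nothing.
It also fails if it takes over 72 s, if anything falls off the work surface, if the arm or the gripper's body presses on something with over 40 N, if the wrist force passes 120 N, or if a joint passes its speed limit or range.

## Working session

There is one attempt and no reset: what is moved stays moved. The work goes in short steps, Python scripts to look and compute and a tool call to move; the robot and the scene stay as the last step left them, time stands still between calls to the robot, and variables do not carry over. Pictures are saved under pics/ and viewed, at most 11 in all, crops included, and the job is handed in when it is done.

Besides the shell and the picture viewer there is one more tool, called as a command line: name --argument value ..., lists and objects as JSON in quotes. jog_arm: Moves the arm, as the interface text tells. Its arguments: {"type":"object","properties":{"deltas":{"type":"array"},"grip":{"type":"number"},"squeeze":{"type":"number"}},"required":["deltas"]}

```bash
mkdir -p pics; ls; python3 - <<'E'
from station import arm, grab_frame
import cv2, numpy as np
s=arm.get_state(); print(s)
for n in ("scene","top"):
    f=grab_frame(n); cv2.imwrite(f"pics/{n}1.png",f["img"][:,:,::-1]); np.save(f"{n}1.npy",f,allow_pickle=True)
    print(n,f["vfov"],f["cx"],f["cy"],f["xyz"],np.round(f["rotation"],3).tolist())
E
```

```text
pics
{'t': 0.0, 'q': array([ 1.56706942e+00,  3.59366693e-01,  1.10418465e-02, -3.59673458e-04,
       -1.22409171e+00, -2.88092681e-01]), 'qd': array([-0.00060898, -0.00124094,  0.00064076, -0.00059558, -0.00100541,
       -0.00118262]), 'joint_efforts': array([-1.18912860e-03, -5.82718134e+01,  2.93078935e+01,  6.99760392e+00,
        6.88961009e-03, -1.47287392e-04]), 'eef_pos': array([0.19408094, 0.64597555, 0.22562662]), 'ee_rot': array([ 3.13994312e+00, -1.36210662e-04, -2.91941963e-01]), 'force': array([0.79431587, 0.02776077, 0.72443071]), 'moment': array([ 0.00752932,  0.02427504, -0.01548682]), 'gripper_force': 0.0, 'width': 0.08774890067112204}
scene 56.174527842182854 314.9397613609505 197.5916590892011 [ 1.04569883 -0.4689812   0.82738691] [-2.389, 0.018, 0.664]
top 57.51410913269351 317.6568135788635 197.03540932736018 [0.50640308 0.04443344 0.94272465] [-3.002, 0.008, -1.586]
```

View pics/scene1.png

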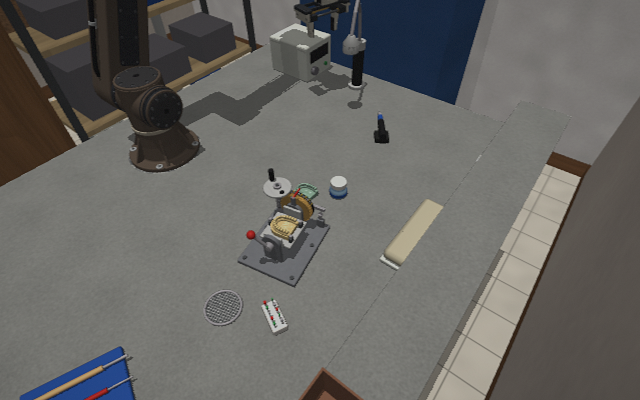

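View pics/top1.png

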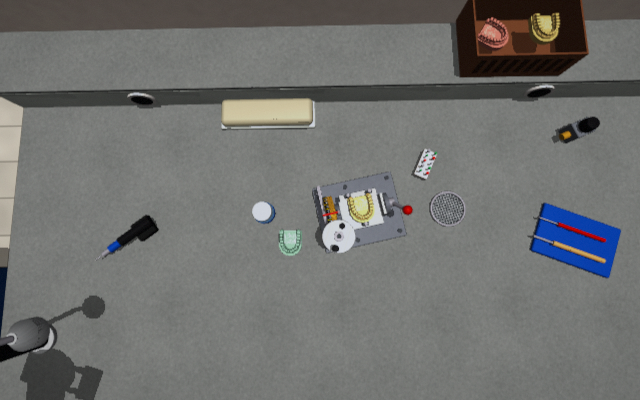

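The scene picture shows the stage at about (285,240), the wheel (277,187), the knob (271,174) and the ball (251,235). In the top picture they are at: plate (361,211), wheel (339,236), ball (407,210). Next I'll zoom in and measure.

```bash
cat > h.py <<'E'
import numpy as np, cv2
from scipy.spatial.transform import Rotation as Rn
def ray(f,u,v):
    F=200/np.tan(np.radians(f["vfov"])/2)
    R=Rn.from_euler("xyz",f["rotation"]).as_matrix()
    x,y=(u-f["cx"])/F,(v-f["cy"])/F
    if f.get("fish"):
        r=np.hypot(x,y); k=np.sin(r)/max(r,1e-9); d=np.array([x*k,y*k,np.cos(r)])
    else: d=np.array([x,y,1.])
    return np.array(f["xyz"]),R@(d/np.linalg.norm(d))
def onplane(f,u,v,z):
    c,d=ray(f,u,v); return c+d*(z-c[2])/d[2]
def tri(a,b):
    (c1,d1),(c2,d2)=ray(*a),ray(*b)
    s=np.linalg.lstsq(np.c_[d1,-d2],c2-c1,rcond=None)[0]
    p,q=c1+s[0]*d1,c2+s[1]*d2
    return (p+q)/2,np.linalg.norm(p-q)
def load(n): return np.load(n+".npy",allow_pickle=True).item()
def red(im):
    h=cv2.cvtColor(im,cv2.COLOR_RGB2HSV)
    return cv2.inRange(h,(0,150,70),(8,255,255))|cv2.inRange(h,(172,150,70),(180,255,255))
def blobs(m,amin=5):
    n,l,s,c=cv2.connectedComponentsWithStats(m)
    return [(int(s[i,4]),c[i].round(1).tolist()) for i in range(1,n) if s[i,4]>=amin]
E
python3 - <<'E'
from h import *
a,b=load("scene1"),load("top1")
for f in(a,b): print(blobs(red(f["img"]),8))
c1=cv2.resize(a["img"][155:290,225:340],None,fx=4,fy=4,interpolation=cv2.INTER_CUBIC)
c2=cv2.resize(b["img"][165:265,305:420],None,fx=3,fy=3,interpolation=cv2.INTER_CUBIC)
w=np.zeros((540,810,3),np.uint8); w[:,:460]=c1; w[:300,465:810]=c2
w=w[:,:800]
cv2.imwrite("pics/z1.png",w[:,:,::-1])
E
```

```text
[(15, [295.9, 192.8]), (54, [250.5, 234.4]), (95, [97.0, 394.5])]
[(67, [407.2, 209.6]), (30, [329.9, 213.4]), (158, [581.3, 232.1])]
```

View pics/z1.png

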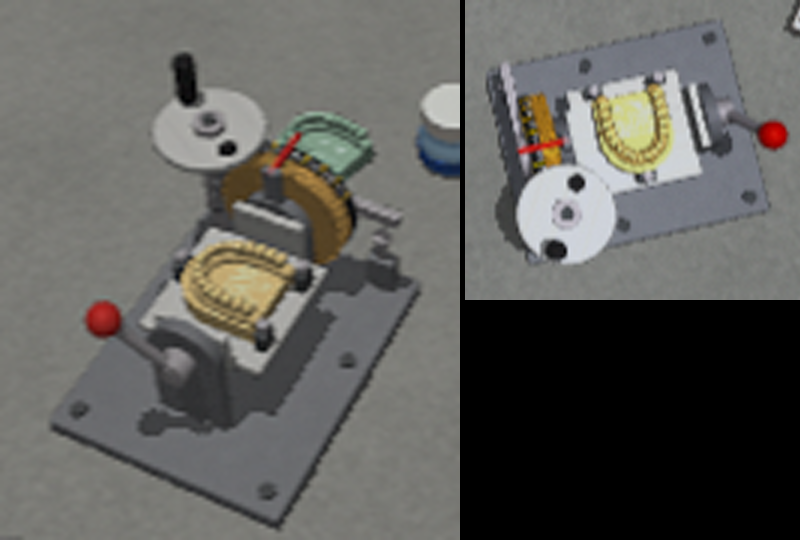

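```bash
python3 - <<'E'
from h import *
a,b=load("scene1"),load("top1")
T=lambda u,v:((u-465)/3+305-1/3,v/3+165-1/3); S=lambda u,v:(u/4+225-.4,v/4+155-.4)
cs=[onplane(b,*T(*p),.014) for p in((722,20),(770,209),(530,265),(488,75))]
print(np.round(cs,4).tolist(), [round(np.linalg.norm(cs[i]-cs[i-1]),4) for i in range(4)])
C=np.mean(cs,0); 
d=(cs[3]-cs[0])+(cs[2]-cs[1]); yaw=np.arctan2(d[1],d[0])-np.pi/2; print("stage",C,yaw)
# wheel disc: bright white blob
for n,f,box in(("top",b,(315,215,362,262)),("scene",a,(260,172,296,200))):
    x0,y0,x1,y1=box; h=cv2.cvtColor(f["img"],cv2.COLOR_RGB2HSV)
    m=cv2.inRange(h,(0,0,170),(180,40,255)); k=np.zeros_like(m);k[y0:y1,x0:x1]=m[y0:y1,x0:x1]
    c=max(cv2.findContours(k,cv2.RETR_EXTERNAL,cv2.CHAIN_APPROX_NONE)[0],key=cv2.contourArea)
    e=cv2.fitEllipse(cv2.convexHull(c)); print(n,e, onplane(f,*e[0],.136).round(4))
    dk=cv2.inRange(f["img"],(0,0,0),(45,45,45)); k=np.zeros_like(dk);k[y0-8:y1,x0:x1]=dk[y0-8:y1,x0:x1]; print(blobs(k,4))
tp=T(555,249); print("knobtop",onplane(b,*tp,.174), tri((a,*S(182,57)),(b,*tp)), "hole",onplane(b,*T(576,182),.136))
print("axis tri",tri((a,*S(209,127)),(b,*T(566,214))))
print("ball",tri((a,250.5,234.4),(b,407.2,209.6)))
print("pointer",tri((a,295.9,192.8),(b,329.9,213.4)))
f=None
from station import grab_frame
f=grab_frame("wrist"); cv2.imwrite("pics/w1.png",f["img"][:,:,::-1]); np.save("w1.npy",f,allow_pickle=True); print({k:f[k] for k in f if k!="img"})
E
```

```text
[[0.7016, -0.1397, 0.014], [0.5383, -0.1731, 0.014], [0.4947, 0.0302, 0.014], [0.6568, 0.0634, 0.014]] [np.float64(0.2079), np.float64(0.1667), np.float64(0.208), np.float64(0.1655)]
stage [ 0.59783905 -0.05478712  0.014     ] 0.21445610657192993
top ((341.76568603515625, 233.2490692138672), (33.62274932861328, 41.89322280883789), 49.97102355957031) [ 0.5387 -0.0027  0.136 ]
[(4, [326.2, 211.2]), (5, [327.6, 216.8]), (16, [342.0, 225.5]), (29, [334.8, 248.1])]
scene ((276.94989013671875, 187.00601196289062), (17.893098831176758, 25.19430923461914), 82.38909912109375) [0.5347 0.0033 0.136 ]
[(50, [271.1, 174.4]), (10, [281.5, 192.0])]
knobtop [0.50742389 0.01508785 0.174     ] (array([0.50687189, 0.01459584, 0.17642651]), np.float64(0.0016031176488192846)) hole [ 0.55611989 -0.00288469  0.136     ]
axis tri (array([0.53277823, 0.00500295, 0.13588919]), np.float64(2.8971467502034312e-05))
ball (array([ 0.58893118, -0.14918219,  0.13525789]), np.float64(0.00037155714639019473))
pointer (array([0.58334989, 0.02210417, 0.12920771]), np.float64(0.0008331669630106931))
{'vfov': 65.70646984690485, 'cx': 322.07072575264067, 'cy': 204.9498011819716, 'xyz': array([0.26513661, 0.62514699, 0.38480492]), 'rotation': array([ 2.86490738e+00, -1.01225579e-03, -1.86288162e+00])}
```

View pics/w1.png

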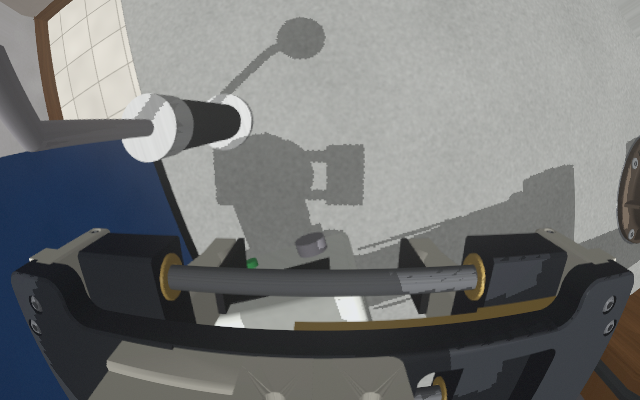

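The knob and axis positions check out: they are 27.8 mm apart and the heights agree. The wrist picture shows only the bench lamp and the gripper. The first move is towards the knob.

jog_arm --deltas '[[[0.6,0.65,0,1.8],[1.2,1.3,0,3.6],[1.9,2.05,0,5.6],[2.6,2.8,0,7.6],[3.3,3.55,0,9.6],[4.0,4.3,0,11.6],[4.7,5.05,0,13.6],[5.3,5.7,0,15.6]]]' --grip 40 --squeeze 6

```text
t: 1.15
eef_pos: [0.4008, 0.2254, 0.2267]
ee_rot: [-3.141, 0.0, -1.659]
force: [1.2, 0.1, 0.4]
width: 0.04
gripper_force: 0.0
```

jog_arm --deltas '[[[0.6,-0.35,0,0.6],[1.2,-0.7,0,1.2],[1.8,-1.1,0,1.8],[2.4,-1.5,0.1,2.4],[2.9,-1.8,0.2,2.9],[3.25,-2.0,0.35,3.26],[3.38,-2.06,0.43,3.26],[3.38,-2.06,0.43,3.26]]]'

```text
t: 2.15
eef_pos: [0.5065, 0.0149, 0.2003]
ee_rot: [3.141, -0.001, -1.938]
force: [-0.1, -0.3, 0.4]
width: 0.04
gripper_force: 0.0
```

```bash
python3 - <<'E'
from station import arm, grab_frame
from h import *
s=arm.get_state(); print(s["eef_pos"],s["ee_rot"],s["q"],s["force"])
f=grab_frame("wrist"); f["fish"]=1; cv2.imwrite("pics/w2.png",f["img"][:,:,::-1]); np.save("w2.npy",f,allow_pickle=True); print(f["xyz"],f["rotation"])
R=Rn.from_euler("xyz",f["rotation"]).as_matrix();F=200/np.tan(np.radians(f["vfov"])/2)
for p in((.5069,.0147,.174),(.533,.005,.136),(.589,-.149,.135)):
    c=R.T@(np.array(p)-f["xyz"]); r=np.arctan2(np.hypot(*c[:2]),c[2]); print(f["cx"]+F*r*c[0]/np.hypot(*c[:2]),f["cy"]+F*r*c[1]/np.hypot(*c[:2]))
E
```

```text
[0.50653615 0.01485659 0.20032028] [ 3.14076523e+00 -6.05030692e-04 -1.93811250e+00] [ 4.17356806e-01  1.01280281e-01 -3.90539145e-01 -1.77473899e-04
 -1.07998992e+00 -7.84589503e-01] [-0.11104364 -0.25713171  0.39421827]
[ 0.48062551 -0.05381425  0.35943952] [ 2.86481833e+00 -7.70780272e-04  2.77410976e+00]
321.99566725510863 235.92805611344946
285.4764327708351 217.85879499715165
150.68867290338622 66.71899514184736
```

View pics/w2.png

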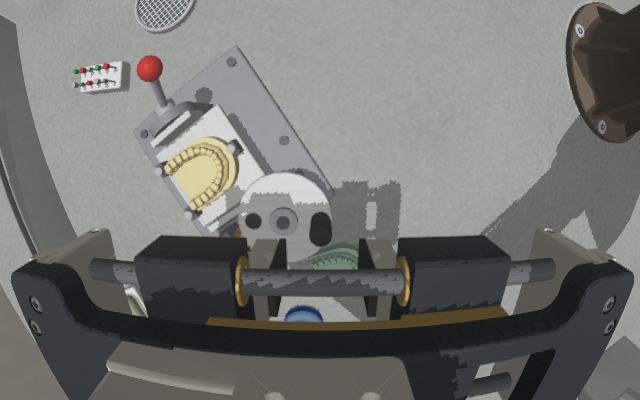

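The wrist view agrees with the predictions: knob top at about (320,240), hub (283,221), ball (150,68). So I'll go down and grip lightly.

jog_arm --deltas '[[[0,0,0.3,0],[0,0,0.6,0],[0,0,0.78,0],[0,0,0.84,0],[0,0,0.84,0]]]'

```text
t: 2.82
eef_pos: [0.507, 0.0154, 0.1507]
ee_rot: [-3.141, 0.0, -1.937]
force: [-0.2, -0.1, 0.2]
width: 0.0399
gripper_force: 0.0
```

jog_arm --deltas '[[[0,0,0,0],[0,0,0,0],[0,0,0,0],[0,0,0,0],[0,0,0,0]]]' --grip 8 --squeeze 10

```text
t: 3.45
eef_pos: [0.5075, 0.0152, 0.1506]
ee_rot: [-3.14, 0.0, -1.938]
force: [4.0, -2.0, -1.2]
width: 0.0147
gripper_force: 10.0
```

jog_arm --deltas '[[[-0.179,-0.036,0,0],[-0.33,-0.137,0,0],[-0.431,-0.288,0,0],[-0.467,-0.467,0,0],[-0.431,-0.645,0,0],[-0.33,-0.797,0,0],[-0.179,-0.898,0,0],[0,-0.933,0,0]]]'

```text
t: 4.45
eef_pos: [0.5599, -0.0058, 0.1506]
ee_rot: [-3.14, 0.001, -1.938]
force: [1.4, 2.4, 3.6]
width: 0.0148
gripper_force: 10.0
```

```bash
python3 - <<'E'
from station import arm
s=arm.get_state(); print(s["t"],s["eef_pos"],s["ee_rot"],s["force"],s["width"])
E
```

```text
4.45 [ 0.55991716 -0.00582681  0.15059436] [-3.14026527e+00  5.53763165e-04 -1.93782984e+00] [1.44856236 2.4309944  3.55913804] 0.014767436021151817
```

jog_arm --deltas '[[[0.179,0.036,0,0],[0.33,0.137,0,0],[0.431,0.288,0,0],[0.467,0.467,0,0],[0.431,0.645,0,0],[0.33,0.797,0,0],[0.179,0.898,0,0],[0,0.933,0,0]]]'

```text
t: 5.45
eef_pos: [0.5069, 0.0148, 0.1505]
ee_rot: [-3.14, -0.0, -1.937]
force: [9.2, -6.1, -2.9]
width: 0.0145
gripper_force: 10.0
```

jog_arm --deltas '[[[-0.179,-0.036,0,0],[-0.33,-0.137,0,0],[-0.431,-0.288,0,0],[-0.467,-0.467,0,0],[-0.431,-0.645,0,0],[-0.33,-0.797,0,0],[-0.179,-0.898,0,0],[0,-0.933,0,0]]]'

```text
t: 6.45
eef_pos: [0.5601, -0.0047, 0.1508]
ee_rot: [-3.139, 0.001, -1.937]
force: [4.2, 1.4, 1.3]
width: 0.0148
gripper_force: 10.0
```

jog_arm --deltas '[[[0.179,0.036,0,0],[0.33,0.137,0,0],[0.431,0.288,0,0],[0.467,0.467,0,0],[0.431,0.645,0,0],[0.33,0.797,0,0],[0.179,0.898,0,0],[0,0.933,0,0]]]'

```text
t: 7.45
eef_pos: [0.5069, 0.0152, 0.1505]
ee_rot: [-3.14, -0.0, -1.937]
force: [9.6, -6.1, -3.4]
width: 0.0145
gripper_force: 10.0
```

jog_arm --deltas '[[[-0.179,-0.044,0,0],[-0.33,-0.145,0,0],[-0.431,-0.296,0,0],[-0.467,-0.475,0,0],[-0.431,-0.653,0,0],[-0.33,-0.805,0,0],[-0.179,-0.906,0,0],[0,-0.943,0,0]]]'

```text
t: 8.45
eef_pos: [0.5603, -0.0047, 0.1506]
ee_rot: [-3.14, 0.001, -1.937]
force: [2.6, 1.4, 3.4]
width: 0.015
gripper_force: 10.0
```

```bash
python3 - <<'E'
from station import arm, grab_frame
from h import *
a=load("scene1"); f=grab_frame("scene"); np.save("scene2.npy",f,allow_pickle=True)
o=[cv2.resize(g["img"][180:240,268:334],None,fx=6,fy=6,interpolation=cv2.INTER_CUBIC) for g in(a,f)]
cv2.imwrite("pics/z2.png",np.hstack(o)[:,:,::-1]); print(arm.get_state()["force"])
E
```

```text
[ 4.8255038  -3.6036645   5.49172146]
```

View pics/z2.png

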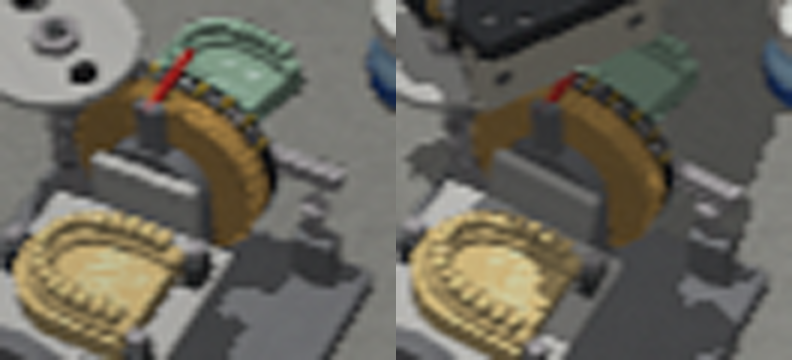

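The dial has moved about 10° and the dog sits just above the stop screw (dog tip at crop (742,190), screw at (708,205)). I'll now turn the tool so its pads lie along the tangent. Grip friction then caps the push when the stop is reached.

jog_arm --deltas '[[[0.053,-0.003,0,-2],[0.105,0.004,0,-4],[0.156,0.018,0,-6],[0.205,0.038,0,-8],[0.251,0.064,0,-10],[0.294,0.095,0,-12],[0.333,0.13,0,-14],[0.368,0.169,0,-16]]]' --squeeze 8

```text
t: 9.5
eef_pos: [0.5417, -0.0219, 0.1504]
ee_rot: [3.141, 0.0, -0.536]
force: [1.2, 1.4, 3.9]
width: 0.0146
gripper_force: 8.0
```

```bash
python3 - <<'E'
from station import arm
s=arm.get_state(); print(s["eef_pos"],s["ee_rot"],s["force"],s["width"],s["q"][5])
E
```

```text
[ 0.54166983 -0.02187584  0.15042531] [ 3.14140702e+00  3.35889283e-04 -5.35509853e-01] [1.2069899  1.44640023 3.91389357] 0.014567498725008819 0.7142055161402228
```

```bash
cat > g.py <<'E'
import numpy as np,sys
# th0 deg (knob), step deg/row, yaw0 deg, yaw step deg/row, n
th0,st,y0,ys,n=map(float,sys.argv[1:6]); r=28/60
y=np.radians(y0);X=np.array([np.cos(y),np.sin(y)]);Y=np.array([np.sin(y),-np.cos(y)])
u=lambda t:r*np.array([np.cos(np.radians(t)),np.sin(np.radians(t))])
print([[round(float((u(th0-st*i)-u(th0))@X),3),round(float((u(th0-st*i)-u(th0))@Y),3),0,round(-ys*i/5,2)] for i in range(1,int(n)+1)])
E
python3 g.py -72.4 6.5 -31 9.5 3; python3 g.py -91.9 10 -2.5 -10 8;  python3 g.py -91.9 8 -2.5 -8 8
```

```text
[[-0.037, 0.038, 0, -1.9], [-0.078, 0.071, 0, -3.8], [-0.123, 0.099, 0, -5.7]]
[[-0.081, -0.006, 0, 2.0], [-0.16, -0.026, 0, 4.0], [-0.234, -0.06, 0, 6.0], [-0.301, -0.106, 0, 8.0], [-0.359, -0.163, 0, 10.0], [-0.407, -0.229, 0, 12.0], [-0.442, -0.302, 0, 14.0], [-0.464, -0.381, 0, 16.0]]
[[-0.065, -0.004, 0, 1.6], [-0.129, -0.017, 0, 3.2], [-0.19, -0.038, 0, 4.8], [-0.248, -0.068, 0, 6.4], [-0.301, -0.106, 0, 8.0], [-0.348, -0.151, 0, 9.6], [-0.389, -0.202, 0, 11.2], [-0.422, -0.258, 0, 12.8]]
```

jog_arm --deltas '[[[-0.037,0.038,0,-1.9],[-0.078,0.071,0,-3.8],[-0.123,0.099,0,-5.7],[-0.123,0.099,0,-5.7]]]' --grip 12 --squeeze 6

```text
t: 10.0
eef_pos: [0.532, -0.023, 0.1503]
ee_rot: [-3.141, 0.001, -0.045]
force: [0.8, 2.7, 4.4]
width: 0.0145
gripper_force: 6.0
```

jog_arm --deltas '[[[-0.081,-0.006,0,2],[-0.16,-0.026,0,4],[-0.234,-0.06,0,6],[-0.301,-0.106,0,8],[-0.359,-0.163,0,10],[-0.407,-0.229,0,12],[-0.442,-0.302,0,14],[-0.464,-0.381,0,16]]]'

```text
t: 11.0
eef_pos: [0.5062, 0.0006, 0.1504]
ee_rot: [-3.141, -0.001, -1.45]
force: [4.2, -1.4, 2.1]
width: 0.0146
gripper_force: 6.0
```

```bash
python3 - <<'E'
from station import arm
s=arm.get_state(); print(s["eef_pos"],np.degrees(s["ee_rot"]) if 0 else s["ee_rot"],s["force"],s["moment"],s["width"],s["q"][5])
E
python3 g.py -171.9 10 -82.5 -10 8
```

```text
[0.5062424  0.00055239 0.1504343 ] [-3.14131309e+00 -7.16264509e-04 -1.45033452e+00] [ 4.18633122 -1.402961    2.07345032] [-0.45665642 -1.72816711 -0.01119487] 0.014632669406909337 -0.2703555006368746
[[-0.081, -0.006, 0, 2.0], [-0.16, -0.026, 0, 4.0], [-0.234, -0.06, 0, 6.0], [-0.301, -0.106, 0, 8.0], [-0.359, -0.163, 0, 10.0], [-0.407, -0.229, 0, 12.0], [-0.442, -0.302, 0, 14.0], [-0.464, -0.381, 0, 16.0]]
```

jog_arm --deltas '[[[-0.081,-0.006,0,2],[-0.16,-0.026,0,4],[-0.234,-0.06,0,6],[-0.301,-0.106,0,8],[-0.359,-0.163,0,10],[-0.407,-0.229,0,12],[-0.442,-0.302,0,14],[-0.464,-0.381,0,16]]]'

```text
t: 12.0
eef_pos: [0.5235, 0.0311, 0.1502]
ee_rot: [3.141, -0.003, -2.847]
force: [-4.2, 3.0, 7.9]
width: 0.015
gripper_force: 6.0
```

jog_arm --deltas '[[[0,0,0,0]]]'

```text
t: 12.12
eef_pos: [0.5243, 0.0314, 0.1502]
ee_rot: [3.141, -0.002, -2.844]
force: [-1.0, 2.9, 6.4]
width: 0.0144
gripper_force: 6.0
```

jog_arm --deltas '[[[-0.065,-0.004,0,1.6],[-0.129,-0.017,0,3.2],[-0.19,-0.038,0,4.8],[-0.248,-0.068,0,6.4],[-0.301,-0.106,0,8],[-0.348,-0.151,0,9.6],[-0.389,-0.202,0,11.2],[-0.422,-0.258,0,12.8]]]'

```text
t: 13.12
eef_pos: [0.554, 0.0249, 0.1503]
ee_rot: [3.141, -0.001, 2.321]
force: [0.9, 4.4, 3.6]
width: 0.0147
gripper_force: 6.0
```

```bash
python3 - <<'E'
from station import arm, grab_frame
from h import *
s=arm.get_state(); print(s["eef_pos"],s["ee_rot"],s["force"],s["width"],s["q"][5])
a=load("scene1"); b=load("scene2"); f=grab_frame("scene"); np.save("scene3.npy",f,allow_pickle=True)
o=[cv2.resize(g["img"][190:240,300:330],None,fx=9,fy=9,interpolation=cv2.INTER_CUBIC) for g in(a,b,f)]
cv2.imwrite("pics/z3.png",np.hstack(o)[:,:800,::-1])
E
```

```text
[0.55395684 0.02489434 0.1503463 ] [ 3.14090060e+00 -6.07660469e-04  2.32076126e+00] [0.92652083 4.4001527  3.62062788] 0.01474096885307922 -2.7885946746996435
```

View pics/z3.png

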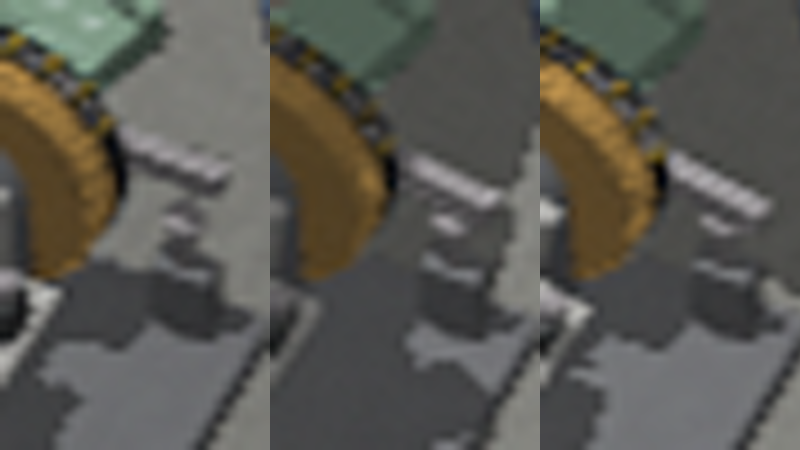

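The dog is visibly lower, with its end now at about (769,215) in the right panel and the screw at (718,225). At most half a turn is left. I'll unwind the wrist with the knob held.

jog_arm --deltas '[[[0,0,0,-2.1],[0,0,0,-4.2],[0,0,0,-6.3],[0,0,0,-8.4],[0,0,0,-10.5],[0,0,0,-12.6],[0,0,0,-14.7],[0,0,0,-16.8]]]'

```text
t: 14.18
eef_pos: [0.5543, 0.0248, 0.1504]
ee_rot: [3.142, 0.001, -2.483]
force: [2.9, 4.6, 3.1]
width: 0.0143
gripper_force: 6.0
```

jog_arm --deltas '[[[0,0,0,-2.1],[0,0,0,-4.2],[0,0,0,-6.3],[0,0,0,-8.4],[0,0,0,-10.5],[0,0,0,-12.6],[0,0,0,-14.7],[0,0,0,-16.8]]]'

```text
t: 15.18
eef_pos: [0.5541, 0.0248, 0.1504]
ee_rot: [-3.141, 0.0, -1.017]
force: [2.8, 4.1, 4.0]
width: 0.0144
gripper_force: 6.0
```

jog_arm --deltas '[[[0,0,0,-2.1],[0,0,0,-2.4],[0,0,0,-2.4]]]'

```text
t: 15.55
eef_pos: [0.554, 0.0247, 0.1504]
ee_rot: [-3.141, 0.0, -0.816]
force: [2.9, 5.2, 3.3]
width: 0.0145
gripper_force: 6.0
```

```bash
python3 g.py 44 5 -46.5 -5 8
```

```text
[[0.041, 0.001, 0, 1.0], [0.081, 0.006, 0, 2.0], [0.121, 0.015, 0, 3.0], [0.16, 0.027, 0, 4.0], [0.198, 0.042, 0, 5.0], [0.234, 0.06, 0, 6.0], [0.268, 0.082, 0, 7.0], [0.301, 0.107, 0, 8.0]]
```

jog_arm --deltas '[[[0.041,0.001,0,1],[0.081,0.006,0,2],[0.121,0.015,0,3],[0.16,0.027,0,4],[0.198,0.042,0,5],[0.234,0.06,0,6],[0.268,0.082,0,7],[0.301,0.107,0,8]]]'

```text
t: 16.55
eef_pos: [0.562, 0.0067, 0.1504]
ee_rot: [-3.141, 0.0, -1.518]
force: [3.2, 2.7, 2.5]
width: 0.0146
gripper_force: 6.0
```

jog_arm --deltas '[[[0.041,0.001,0,1],[0.081,0.006,0,2],[0.121,0.015,0,3],[0.16,0.027,0,4],[0.198,0.042,0,5],[0.234,0.06,0,6],[0.268,0.082,0,7],[0.301,0.107,0,8]]]'

```text
t: 17.55
eef_pos: [0.5561, -0.0122, 0.1503]
ee_rot: [3.141, -0.001, -2.216]
force: [2.9, 2.1, 3.1]
width: 0.015
gripper_force: 6.0
```

jog_arm --deltas '[[[0.041,0.001,0,1],[0.081,0.006,0,2],[0.121,0.015,0,3],[0.16,0.027,0,4],[0.198,0.042,0,5],[0.234,0.06,0,6],[0.268,0.082,0,7],[0.301,0.107,0,8]]]'

```text
t: 18.55
eef_pos: [0.5399, -0.0225, 0.1501]
ee_rot: [3.141, -0.001, -2.914]
force: [1.3, 3.3, 3.5]
width: 0.0148
gripper_force: 6.0
```

```bash
python3 - <<'E'
from station import arm, grab_frame
from h import *
s=arm.get_state(); print(s["eef_pos"],s["ee_rot"],s["force"],s["width"],s["q"][5])
b=load("scene3"); f=grab_frame("scene"); np.save("scene4.npy",f,allow_pickle=True)
o=[cv2.resize(g["img"][190:240,300:330],None,fx=9,fy=9,interpolation=cv2.INTER_CUBIC) for g in(b,f)]
o.append(np.zeros((450,10,3),np.uint8)); w=grab_frame("wrist")["img"][150:350,230:440]; o.append(cv2.resize(w,(240,450)))
cv2.imwrite("pics/z4.png",np.hstack(o)[:,:800,::-1])
E
```

```text
[ 0.53993272 -0.02248721  0.15014964] [ 3.14137114e+00 -8.46352819e-04 -2.91419101e+00] [1.25773486 3.25888134 3.47198076] 0.014832705261184744 -1.6641743839439296
```

jog_arm --deltas '[[[0.041,0.001,0,1],[0.081,0.006,0,2],[0.121,0.015,0,3],[0.16,0.027,0,4],[0.198,0.042,0,5],[0.234,0.06,0,6],[0.268,0.082,0,7],[0.301,0.107,0,8]]]'

```text
t: 19.65
eef_pos: [0.5216, -0.0189, 0.1498]
ee_rot: [3.139, -0.001, 2.675]
force: [-0.5, 9.3, 2.2]
width: 0.0128
gripper_force: 4.3
```

View pics/z4.png

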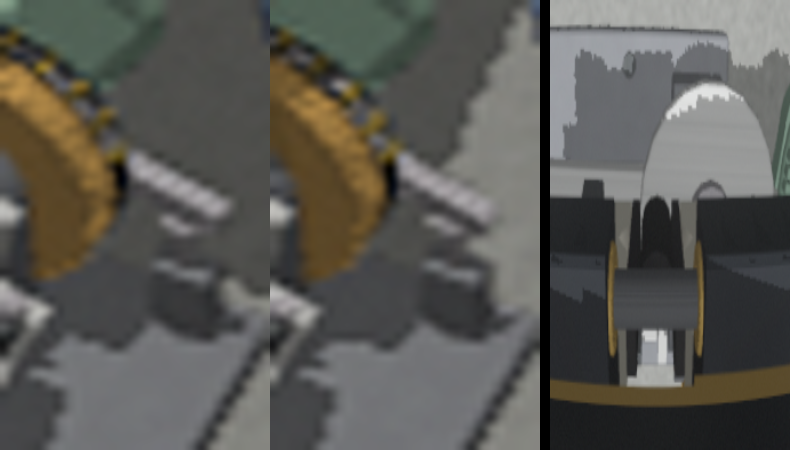

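Width is down to 12.8 mm and the knob has been left behind at the pad edge, so the stop has been reached near 1330°. In the right panel the dog rests against the screw. I'll reopen, go back over the knob and regrip.

jog_arm --deltas '[[[0,0,0,0],[0,0,0,0],[0,0,0,0]]]' --grip 36

```text
t: 20.02
eef_pos: [0.5209, -0.021, 0.15]
ee_rot: [-3.141, -0.001, 2.679]
force: [1.0, 1.2, 0.5]
width: 0.0347
gripper_force: 0.0
```

```bash
python3 - <<'E'
from station import arm, grab_frame
from h import *
s=arm.get_state(); print(s["eef_pos"],s["ee_rot"],s["force"],s["width"])
f=grab_frame("wrist"); f["fish"]=1; np.save("w3.npy",f,allow_pickle=True)
R=Rn.from_euler("xyz",f["rotation"]).as_matrix();F=200/np.tan(np.radians(f["vfov"])/2)
g=f["img"].copy()
for t in(-76,-82,-89,-96,-104):
    p=(.5337+.028*np.cos(np.radians(t)),.0047+.028*np.sin(np.radians(t)),.174)
    c=R.T@(np.array(p)-f["xyz"]); r=np.arctan2(np.hypot(*c[:2]),c[2]); u,v=f["cx"]+F*r*c[0]/np.hypot(*c[:2]),f["cy"]+F*r*c[1]/np.hypot(*c[:2]); print(t,u,v); cv2.circle(g,(int(u),int(v)),1,(255,0,0) if t==-89 else (0,255,0),-1)
cv2.imwrite("pics/w3.png",cv2.resize(g[170:300,230:420],None,fx=4,fy=4)[:,:,::-1])
E
```

```text
[ 0.52092055 -0.02101268  0.14999184] [-3.14054091e+00 -8.41700712e-04  2.67891258e+00] [0.95821901 1.24202891 0.46292537] 0.03465898791884022
-76 335.7859134764444 303.6151966427248
-82 332.4128582791087 299.958065351684
-89 329.0484236219753 295.24900220209867
-96 326.3587455666681 290.1156665818856
-104 324.18396225232266 283.8107550112985
```

View pics/w3.png

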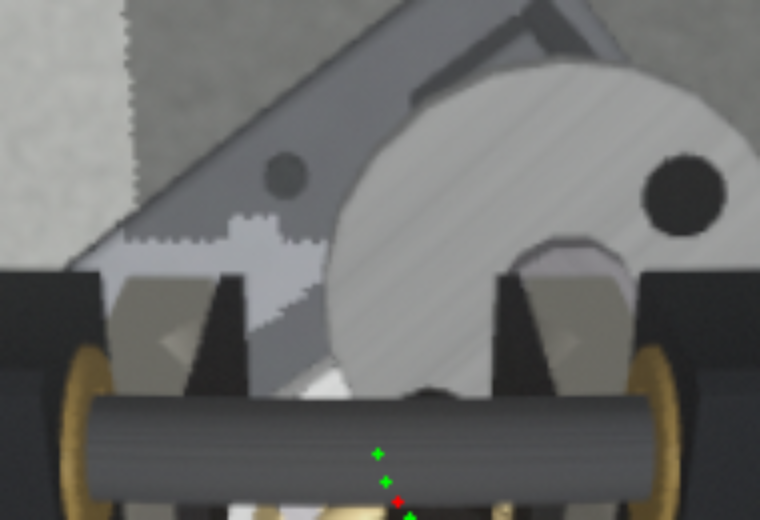

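The hole opposite the knob is at crop (684,195), which gives the wheel angle. The knob base shows at crop (428,395).

```bash
python3 - <<'E'
from h import *
f=load("w3"); p=onplane(f,230+684/4,170+195/4,.136); d=p[:2]-[.5337,.0047]; print(p,np.hypot(*d),np.degrees(np.arctan2(d[1],d[0]))-180)
p=onplane(f,230+428/4,170+388/4,.140);print(p)
k=np.array([.5337+.028*np.cos(np.radians(-90)),.0047-.028])
E
```

```text
[0.52830997 0.0287295  0.136     ] 0.02462659914460585 -77.35731040754197
[ 0.53768538 -0.0188515   0.14      ]
```

```bash
python3 g.py -116 -9 153.5 9 4
```

```text
[[-0.073, 0.006, 0, -1.8], [-0.144, 0.024, 0, -3.6], [-0.211, 0.053, 0, -5.4], [-0.274, 0.092, 0, -7.2]]
```

jog_arm --deltas '[[[-0.073,0.006,0,-1.8],[-0.144,0.024,0,-3.6],[-0.211,0.053,0,-5.4],[-0.274,0.092,0,-7.2],[-0.274,0.092,0,-7.2]]]'

```text
t: 20.7
eef_pos: [0.5386, -0.0232, 0.1502]
ee_rot: [-3.141, -0.0, -2.977]
force: [-0.6, -0.1, 0.2]
width: 0.0358
gripper_force: 0.0
```

```bash
python3 - <<'E'
from station import arm, grab_frame
from h import *
s=arm.get_state(); print(s["eef_pos"],s["ee_rot"],s["force"],s["width"])
f=grab_frame("wrist"); f["fish"]=1; np.save("w4.npy",f,allow_pickle=True)
dk=cv2.inRange(f["img"][200:240,340:440],(0,0,0),(50,50,50)); print(blobs(dk,8))
dk=cv2.inRange(f["img"][170:300,260:440],(0,0,0),(50,50,50)); print(blobs(dk,8))
for u,v in[(b[1][0]+260,b[1][1]+170) for b in blobs(dk,20) if b[0]<600]:
    p=onplane(f,u,v,.136); d=p[:2]-[.5337,.0047]; print(u,v,p,np.hypot(*d),np.degrees(np.arctan2(d[1],d[0]))-180)
E
```

```text
[ 0.53861775 -0.02315237  0.15018767] [-3.14144844e+00 -4.47721997e-04 -2.97725811e+00] [-0.57545543 -0.05181855  0.15598079] 0.03583858903024671
[(200, [73.1, 36.4])]
[(2335, [157.5, 95.1]), (309, [100.8, 86.5]), (321, [23.3, 87.0]), (572, [64.1, 88.0]), (12, [127.9, 127.4]), (40, [17.9, 127.8]), (43, [106.0, 127.7])]
360.8 256.5 [0.54376955 0.00209471 0.136     ] 0.01040111999729896 -194.5060422931238
283.3 257.0 [ 0.55195786 -0.0452624   0.136     ] 0.05319390188727281 -249.9260815694703
324.1 258.0 [ 0.54832067 -0.0202168   0.136     ] 0.02888963152103189 -239.59646373600899
277.9 297.8 [ 0.58278547 -0.04544226  0.136     ] 0.0701685804218823 -225.61018928478032
366.0 297.7 [0.57317299 0.01212339 0.136     ] 0.04016495205764959 -169.34921171401774
```

jog_arm --deltas '[[[0,0,0,0],[0,0,0,0],[0,0,0,0],[0,0,0,0]]]' --grip 8 --squeeze 25

```text
t: 21.25
eef_pos: [0.5384, -0.0225, 0.1503]
ee_rot: [3.141, -0.0, -2.976]
force: [-1.4, 4.4, 0.7]
width: 0.0142
gripper_force: 25.0
```

jog_arm --deltas '[[[0.01,0,0,0],[0.02,0,0,0],[0.03,0.001,0,0.7],[0.03,0.001,0,0.7]]]'

```text
t: 21.75
eef_pos: [0.5368, -0.0228, 0.1503]
ee_rot: [3.141, 0.0, -3.038]
force: [-1.6, 5.6, 0.0]
width: 0.014
gripper_force: 25.0
```

jog_arm --deltas '[[[0.01,0,0,0],[0.02,0,0,0],[0.03,0.001,0,0.7],[0.03,0.001,0,0.7]]]'

```text
t: 22.25
eef_pos: [0.535, -0.023, 0.1503]
ee_rot: [3.141, 0.0, -3.099]
force: [-0.7, 5.2, 0.2]
width: 0.0142
gripper_force: 25.0
```

jog_arm --deltas '[[[0.01,0,0,0],[0.02,0,0,0],[0.03,0.001,0,0.7],[0.03,0.001,0,0.7]]]'

```text
t: 22.75
eef_pos: [0.5333, -0.023, 0.1503]
ee_rot: [3.141, 0.0, 3.123]
force: [-1.3, 5.6, 0.1]
width: 0.0144
gripper_force: 25.0
```

jog_arm --deltas '[[[0.01,0,0,0],[0.02,0,0,0],[0.03,0.001,0,0.7],[0.03,0.001,0,0.7]]]'

```text
t: 23.25
eef_pos: [0.5316, -0.0229, 0.1503]
ee_rot: [3.141, 0.0, 3.062]
force: [-1.0, 6.1, 0.1]
width: 0.0143
gripper_force: 25.0
```

jog_arm --deltas '[[[0.01,0,0,0],[0.02,0,0,0],[0.03,0.001,0,0.7],[0.03,0.001,0,0.7]]]'

```text
t: 23.75
eef_pos: [0.5301, -0.0226, 0.1504]
ee_rot: [3.141, 0.001, 3.001]
force: [0.5, 4.9, -1.4]
width: 0.0143
gripper_force: 25.0
```

jog_arm --deltas '[[[0.01,0,0,0],[0.02,0,0,0],[0.03,0.001,0,0.7],[0.03,0.001,0,0.7]]]'

```text
t: 24.25
eef_pos: [0.5296, -0.0222, 0.1505]
ee_rot: [3.14, 0.003, 2.94]
force: [5.5, 4.5, -5.4]
width: 0.0145
gripper_force: 25.0
```

jog_arm --deltas '[[[0.008,0,0,0],[0.016,0,0,0],[0.016,0,0,0],[0.016,0,0,0]]]'

```text
t: 24.75
eef_pos: [0.5293, -0.0221, 0.1506]
ee_rot: [3.14, 0.004, 2.941]
force: [7.8, 3.6, -6.2]
width: 0.014
gripper_force: 25.0
```

jog_arm --deltas '[[[0.01,0,0,0],[0.02,0,0,0],[0.02,0,0,0],[0.02,0,0,0]]]'

```text
t: 25.25
eef_pos: [0.5288, -0.0219, 0.1508]
ee_rot: [3.14, 0.005, 2.941]
force: [11.0, 2.7, -8.3]
width: 0.014
gripper_force: 25.0
```

jog_arm --deltas '[[[0.005,0,0,0],[0.01,0,0,0],[0.01,0,0,0],[0.01,0,0,0],[0.01,0,0,0]]]'

```text
t: 25.88
eef_pos: [0.5287, -0.0218, 0.1508]
ee_rot: [3.14, 0.006, 2.941]
force: [11.6, 1.9, -9.2]
width: 0.0145
gripper_force: 25.0
```

```bash
python3 - <<'E'
from station import arm
for i in range(2):
    s=arm.get_state(); print(s["eef_pos"],s["force"])
E
```

```text
[ 0.52865056 -0.02181553  0.1508151 ] [11.58354882  1.92939273 -9.23627427]
[ 0.52865056 -0.02181553  0.1508151 ] [11.58354882  1.92939273 -9.23627427]
```

jog_arm --deltas '[[[0.005,0,0,0],[0.009,0,0,0],[0.009,0,0,0],[0.009,0,0,0]]]'

```text
t: 26.38
eef_pos: [0.5285, -0.0217, 0.1509]
ee_rot: [3.14, 0.007, 2.941]
force: [12.7, 0.5, -10.5]
width: 0.0144
gripper_force: 25.0
```

A snug 12.7 N or so at the knob. I'll ease off, open and lift.

jog_arm --deltas '[[[-0.03,0,0,0],[-0.06,0,0,0],[-0.06,0,0,0]]]'

```text
t: 26.75
eef_pos: [0.5297, -0.0223, 0.1505]
ee_rot: [3.14, 0.002, 2.941]
force: [5.3, 4.8, -4.3]
width: 0.0142
gripper_force: 25.0
```

jog_arm --deltas '[[[0,0,0,0],[0,0,0,0],[0,0,0,0],[0,0,-0.3,0],[0,0,-0.7,0],[0,0,-1,0],[0,0,-1,0]]]' --grip 36

```text
t: 27.62
eef_pos: [0.5289, -0.0228, 0.2118]
ee_rot: [3.141, 0.003, 2.941]
force: [-1.5, 0.8, -0.1]
width: 0.0358
gripper_force: 0.0
```

```bash
python3 - <<'E'
from station import arm, grab_frame
from h import *
s=arm.get_state(); print(s["eef_pos"],s["ee_rot"],s["force"],s["q"])
a,b=grab_frame("scene"),grab_frame("top")
A,B=blobs(red(a["img"]),12),blobs(red(b["img"]),12); print(A,B)
p,q=[min(L,key=lambda x:np.hypot(x[1][0]-c[0],x[1][1]-c[1]))[1] for L,c in((A,(250,234)),(B,(407,210)))]
print(tri((a,*p),(b,*q)))
E
```

```text
[ 0.52885264 -0.02283534  0.21175488] [3.14065898e+00 2.55166000e-03 2.94063578e+00] [-1.52841236  0.8485654  -0.05286024] [ 3.27987881e-01  1.28038587e-01 -3.31862985e-01  5.38094446e-04
 -1.10822071e+00 -2.09997937e+00]
[(15, [295.9, 192.8]), (55, [250.6, 234.3]), (97, [97.1, 394.4])] [(157, [581.4, 232.1])]
(array([ 0.61812165, -0.29000255,  0.357248  ]), np.float64(0.22903919498153086))
```

jog_arm --deltas '[[[-0.1,-0.15,0,2],[-0.3,-0.4,0,4.1],[-0.5,-0.7,0,6.2],[-0.7,-1.0,0,8.3],[-0.9,-1.3,0,10.4],[-1.15,-1.55,0,12.5],[-1.3,-1.75,0,14.6],[-1.4,-1.867,0,16.7]]]' --grip 0

```text
t: 28.72
eef_pos: [0.5841, -0.1941, 0.2034]
ee_rot: [3.131, -0.083, 1.589]
force: [1.2, 0.7, 0.1]
width: 0.0006
gripper_force: 0.0
```

jog_arm --deltas '[[[0,0,0.1,2.1],[0,0,0.3,4.2],[0,0,0.5,6.07],[0,0,0.7,6.07],[0,0,0.8,6.07],[0,0,0.8,6.07]]]'

```text
t: 29.48
eef_pos: [0.5503, -0.2572, 0.1219]
ee_rot: [3.121, -0.267, 1.236]
force: [-0.3, 0.1, 0.3]
width: 0.0005
gripper_force: 0.0
```

```bash
python3 - <<'E'
from station import arm, grab_frame
from h import *
s=arm.get_state(); print(s["eef_pos"],s["ee_rot"],s["force"],s["width"])
f=grab_frame("scene"); cv2.imwrite("pics/s5.png",cv2.resize(f["img"][130:290,200:360],None,fx=3.7,fy=3.7,interpolation=cv2.INTER_CUBIC)[:,:,::-1])
E
```

```text
[ 0.55031733 -0.25718072  0.12186515] [ 3.12102495 -0.2665526   1.23554395] [-0.32720042  0.05988463  0.25457917] 0.0004965675507377554
```

View pics/s5.png

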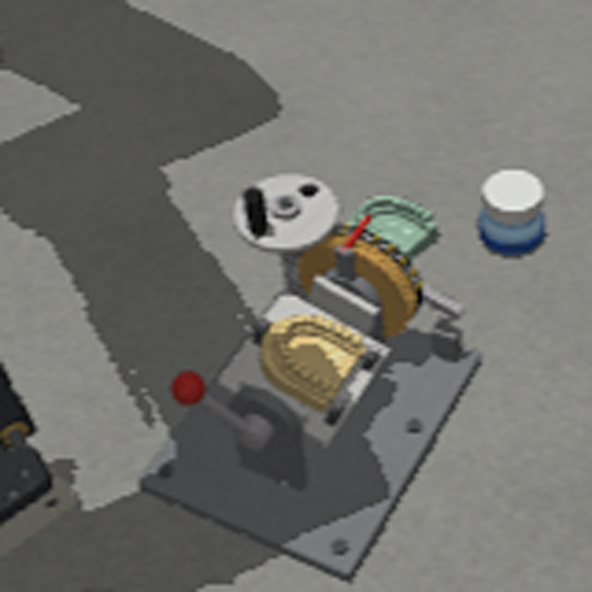

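The wrist ran into its last joint's range because I turned it the wrong way. Nothing was touched. The picture shows the ball still up at (188,388), with the knob released at (256,212). I'll lift first, then turn back.

jog_arm --deltas '[[[0,0,-0.4,0],[0,0,-0.9,-2],[0,0,-1.2,-4],[0,0,-1.2,-6],[0,0,-1.2,-8],[0,0,-1.2,-8],[0,0,-1.2,-8]]]'

```text
t: 30.4
eef_pos: [0.5432, -0.2745, 0.1922]
ee_rot: [2.952, -0.19, 1.946]
force: [0.5, 0.2, 0.4]
width: 0.0004
gripper_force: 0.0
```

```bash
python3 - <<'E'
from station import arm
s=arm.get_state(); print(s["eef_pos"],s["ee_rot"],s["force"],s["q"])
E
```

```text
[ 0.54316724 -0.27450839  0.19224367] [ 2.95200211 -0.19034608  1.94556829] [0.49711819 0.20795498 0.42613913] [-0.32899892  0.30399979 -0.06047774 -0.28715514 -1.19645906 -2.35166824]
```

jog_arm --deltas '[[[0,0,0,-2],[0,0,0,-4],[0,0,0,-6],[0,0,0,-8],[0,0,0,-10],[0,0,0,-12],[0,0,0,-12],[0,0,0,-12]]]'

```text
t: 31.4
eef_pos: [0.5429, -0.2746, 0.1919]
ee_rot: [2.881, 0.065, 2.964]
force: [-0.4, -0.0, -0.2]
width: 0.0006
gripper_force: 0.0
```

```bash
python3 - <<'E'
from station import arm
from h import *
s=arm.get_state(); print(s["eef_pos"],s["ee_rot"],s["force"],s["q"])
print(Rn.from_euler("xyz",s["ee_rot"]).as_matrix().round(4))
E
```

```text
[ 0.54290498 -0.27463516  0.1918555 ] [2.88135457 0.0647858  2.96427987] [-0.40291971 -0.04987467 -0.22873067] [-0.32949124  0.30440623 -0.06077215 -0.28739386 -1.1964187  -1.30564383]
[[-0.9823  0.154   0.107 ]
 [ 0.176   0.9541  0.2422]
 [-0.0647  0.2568 -0.9643]]
```

The tilt of about 15° persists, leaning away from the stage. That still works for pressing from above. I'll turn so the fingertip's long side lies along the lever's swing.

jog_arm --deltas '[[[0,0,0,-2.1],[0,0,0,-4.2],[0,0,0,-6.3],[0,0,0,-8.4],[0,0,0,-10.5],[0,0,0,-12.6],[0,0,0,-14.7],[0,0,0,-16.8]]]'

```text
t: 32.4
eef_pos: [0.5429, -0.2747, 0.1919]
ee_rot: [-3.101, 0.265, -1.832]
force: [-0.7, 0.0, -0.2]
width: 0.0006
gripper_force: 0.0
```

jog_arm --deltas '[[[0,0,0,-2.1],[0,0,0,-4.2],[0,0,0,-5.7],[0,0,0,-5.7],[0,0,0,-5.7]]]'

```text
t: 33.02
eef_pos: [0.5429, -0.2747, 0.1919]
ee_rot: [-2.979, 0.214, -1.329]
force: [0.2, 0.5, -0.1]
width: 0.0006
gripper_force: 0.0
```

```bash
cat > m.py <<'E'
import sys,numpy as np
from station import arm
from h import Rn
s=arm.get_state(); R=Rn.from_euler("xyz",s["ee_rot"]).as_matrix()
print(s["eef_pos"].round(4),s["force"].round(1),s["q"].round(2)); print(R.round(3).tolist())
p=s["eef_pos"]
# contact point on ball, normal = -tool z; ball at elevations
A=np.array([.6174,-.1428,.080]); X=np.array([.977,.213,0])
for e in map(float,sys.argv[1:]):
    e=np.radians(e); b=A-X*.062*np.cos(e)+[0,0,.062*np.sin(e)]
    t=b-.011*R[:,2]; print(np.degrees(e).round(),t.round(4),(R.T@(t-p)/.06).round(3))
E
python3 m.py 62 50 40 30 20 16 13
```

```text
[ 0.5429 -0.2747  0.1919] [ 0.2  0.5 -0.1] [-0.33  0.3  -0.06 -0.29 -1.2   0.66]
[[0.234, -0.966, 0.107], [-0.949, -0.203, 0.242], [-0.212, -0.158, -0.964]]
62.0 [ 0.5878 -0.1517  0.1453] [-1.605 -1.017  1.324]
50.0 [ 0.5773 -0.154   0.1381] [-1.584 -0.821  1.413]
40.0 [ 0.5698 -0.1556  0.1305] [-1.561 -0.675  1.516]
30.0 [ 0.5638 -0.1569  0.1216] [-1.532 -0.549  1.642]
20.0 [ 0.5593 -0.1579  0.1118] [-1.5   -0.448  1.787]
16.0 [ 0.558  -0.1582  0.1077] [-1.486 -0.416  1.85 ]
13.0 [ 0.5572 -0.1583  0.1046] [-1.475 -0.394  1.899]
```

jog_arm --deltas '[[[-0.4,-0.25,0.2,0],[-0.8,-0.5,0.4,0],[-1.2,-0.75,0.7,0],[-1.5,-0.95,1.0,0],[-1.605,-1.017,1.1,0],[-1.605,-1.017,1.2,0],[-1.605,-1.017,1.26,0],[-1.605,-1.017,1.26,0]]]'

```text
t: 34.02
eef_pos: [0.5867, -0.1531, 0.1488]
ee_rot: [-2.979, 0.213, -1.326]
force: [-0.1, -0.3, 0.7]
width: 0.0003
gripper_force: 0.0
```

```bash
python3 m.py 62 50 40 30 20 16 13; python3 - <<'E'
from station import grab_frame
import cv2
f=grab_frame("scene"); cv2.imwrite("pics/s6.png",cv2.resize(f["img"][130:290,200:360],None,fx=3.7,fy=3.7,interpolation=cv2.INTER_CUBIC)[:,:,::-1])
E
```

```text
[ 0.5867 -0.1531  0.1488] [-0.1 -0.3  0.7] [-0.11  0.31 -0.16 -0.3  -1.04  0.48]
[[0.237, -0.966, 0.107], [-0.948, -0.206, 0.242], [-0.212, -0.159, -0.964]]
62.0 [ 0.5878 -0.1517  0.1454] [-0.006 -0.014  0.064]
50.0 [ 0.5773 -0.154   0.1381] [0.014 0.182 0.152]
40.0 [ 0.5698 -0.1556  0.1305] [0.037 0.328 0.255]
30.0 [ 0.5638 -0.1569  0.1216] [0.066 0.453 0.382]
20.0 [ 0.5593 -0.1579  0.1118] [0.098 0.554 0.527]
16.0 [ 0.558  -0.1582  0.1077] [0.112 0.587 0.59 ]
13.0 [ 0.5572 -0.1583  0.1046] [0.123 0.609 0.638]
```

View pics/s6.png

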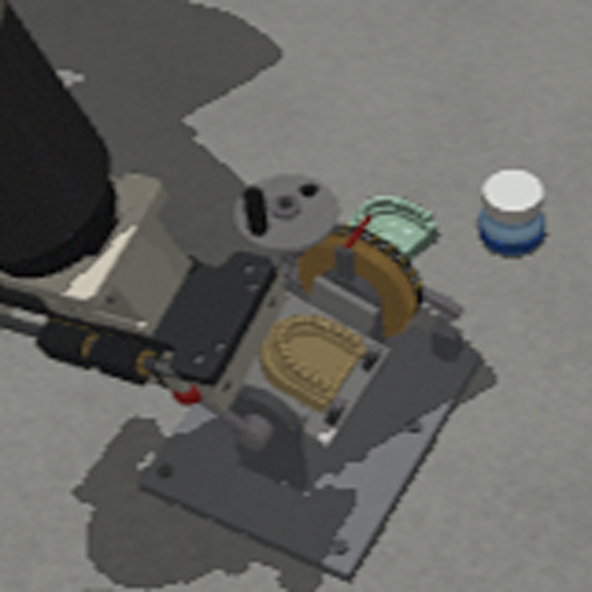

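The fingertips are right over the ball at (187,393), so I'll press along the swing arc.

jog_arm --deltas '[[[-0.006,-0.014,0.064,0],[0,0.035,0.088,0],[0.004,0.084,0.11,0],[0.009,0.135,0.132,0],[0.014,0.182,0.155,0],[0.02,0.22,0.178,0],[0.025,0.255,0.203,0],[0.025,0.255,0.203,0]]]'

```text
t: 35.08
eef_pos: [0.5736, -0.1547, 0.1355]
ee_rot: [-2.978, 0.212, -1.324]
force: [-2.5, -1.3, 7.8]
width: 0.0001
gripper_force: 3.8
```

```bash
python3 m.py 45 40 35 30 25 20 16 13
```

```text
[ 0.5736 -0.1547  0.1355] [-2.5 -1.3  7.8] [-0.12  0.3  -0.2  -0.3  -1.01  0.5 ]
[[0.239, -0.965, 0.108], [-0.948, -0.208, 0.241], [-0.211, -0.16, -0.964]]
45.0 [ 0.5734 -0.1548  0.1344] [0.004 0.006 0.015]
40.0 [ 0.5698 -0.1556  0.1305] [0.016 0.077 0.07 ]
35.0 [ 0.5666 -0.1563  0.1262] [0.03  0.143 0.13 ]
30.0 [ 0.5638 -0.1569  0.1216] [0.044 0.203 0.196]
25.0 [ 0.5613 -0.1574  0.1168] [0.06  0.256 0.267]
20.0 [ 0.5593 -0.1579  0.1118] [0.076 0.304 0.342]
16.0 [ 0.558  -0.1582  0.1077] [0.09  0.337 0.404]
13.0 [ 0.5572 -0.1583  0.1046] [0.101 0.359 0.453]
```

jog_arm --deltas '[[[0.008,0.04,0.035,0],[0.016,0.077,0.07,0],[0.023,0.11,0.1,0],[0.03,0.143,0.13,0],[0.037,0.173,0.163,0],[0.044,0.203,0.196,0],[0.052,0.23,0.23,0],[0.06,0.256,0.267,0]]]'

```text
t: 36.08
eef_pos: [0.5581, -0.1582, 0.1165]
ee_rot: [-2.983, 0.213, -1.324]
force: [-13.1, -6.8, 14.3]
width: 0.0003
gripper_force: 8.0
```

```bash
python3 m.py 25 22 20 18 16 14 13 12
```

```text
[ 0.5581 -0.1582  0.1165] [-13.1  -6.8  14.3] [-0.13  0.31 -0.24 -0.31 -0.97  0.52]
[[0.239, -0.966, 0.102], [-0.948, -0.209, 0.241], [-0.212, -0.154, -0.965]]
25.0 [ 0.5614 -0.1574  0.1168] [-0.001 -0.056  0.003]
22.0 [ 0.5601 -0.1577  0.1138] [ 0.009 -0.027  0.048]
20.0 [ 0.5594 -0.1579  0.1118] [ 0.015 -0.009  0.079]
18.0 [ 0.5587 -0.158   0.1098] [0.022 0.008 0.11 ]
16.0 [ 0.5581 -0.1581  0.1077] [0.029 0.023 0.141]
14.0 [ 0.5575 -0.1583  0.1056] [0.036 0.038 0.174]
13.0 [ 0.5573 -0.1583  0.1046] [0.04  0.045 0.19 ]
12.0 [ 0.557  -0.1584  0.1035] [0.043 0.051 0.206]
```

jog_arm --deltas '[[[0.002,0.04,0,0],[0.005,0.065,0.02,0],[0.008,0.085,0.035,0],[0.011,0.1,0.05,0],[0.014,0.115,0.065,0],[0.016,0.127,0.076,0],[0.016,0.127,0.076,0]]]'

```text
t: 36.95
eef_pos: [0.5537, -0.1587, 0.1103]
ee_rot: [-2.979, 0.213, -1.324]
force: [-3.0, -2.8, 5.8]
width: 0.0005
gripper_force: 3.1
```

```bash
python3 m.py 22 20 18 16 14 13 12
```

```text
[ 0.5537 -0.1587  0.1103] [-3.  -2.8  5.8] [-0.13  0.31 -0.26 -0.32 -0.96  0.53]
[[0.238, -0.965, 0.106], [-0.948, -0.208, 0.242], [-0.212, -0.158, -0.965]]
22.0 [ 0.5601 -0.1577  0.1138] [-0.002 -0.115 -0.041]
20.0 [ 0.5593 -0.1579  0.1118] [ 0.004 -0.097 -0.01 ]
18.0 [ 0.5586 -0.158   0.1098] [ 0.011 -0.08   0.021]
16.0 [ 0.558  -0.1582  0.1077] [ 0.018 -0.064  0.052]
14.0 [ 0.5575 -0.1583  0.1056] [ 0.025 -0.049  0.084]
13.0 [ 0.5572 -0.1583  0.1046] [ 0.029 -0.042  0.101]
12.0 [ 0.557  -0.1584  0.1035] [ 0.032 -0.036  0.117]
```

jog_arm --deltas '[[[0.003,0.008,0.015,0],[0.006,0.016,0.03,0],[0.009,0.024,0.045,0],[0.009,0.024,0.045,0],[0.009,0.024,0.045,0]]]'

```text
t: 37.58
eef_pos: [0.5523, -0.1589, 0.1073]
ee_rot: [-2.98, 0.213, -1.325]
force: [-3.9, -1.8, 6.1]
width: 0.0005
gripper_force: 3.3
```

jog_arm --deltas '[[[0.003,0.008,0.01,0],[0.006,0.016,0.02,0],[0.008,0.02,0.03,0],[0.008,0.02,0.03,0],[0.008,0.02,0.03,0]]]'

```text
t: 38.2
eef_pos: [0.5514, -0.1591, 0.1052]
ee_rot: [-2.98, 0.214, -1.325]
force: [-4.6, -2.7, 6.2]
width: 0.0007
gripper_force: 3.3
```

jog_arm --deltas '[[[0.003,0.01,0.01,0],[0.005,0.016,0.02,0],[0.005,0.018,0.02,0],[0.005,0.018,0.02,0]]]'

```text
t: 38.7
eef_pos: [0.5509, -0.1593, 0.1038]
ee_rot: [-2.98, 0.213, -1.325]
force: [-2.9, -2.4, 5.2]
width: 0.0003
gripper_force: 2.9
```

jog_arm --deltas '[[[0.003,0.01,0.01,0],[0.005,0.016,0.02,0],[0.005,0.018,0.02,0],[0.005,0.018,0.02,0]]]'

```text
t: 39.2
eef_pos: [0.5506, -0.1594, 0.1025]
ee_rot: [-2.979, 0.213, -1.324]
force: [-2.1, -1.5, 4.8]
width: 0.0006
gripper_force: 2.7
```

jog_arm --deltas '[[[0.003,0.006,0.01,0],[0.005,0.01,0.02,0],[0.005,0.01,0.02,0],[0.005,0.01,0.02,0]]]'

```text
t: 39.7
eef_pos: [0.5507, -0.1596, 0.1017]
ee_rot: [-2.978, 0.213, -1.324]
force: [-2.4, -1.3, 8.8]
width: 0.0006
gripper_force: 4.3
```

jog_arm --deltas '[[[0.003,0.003,0.01,0],[0.005,0.006,0.02,0],[0.005,0.006,0.02,0],[0.005,0.006,0.02,0]]]'

```text
t: 40.2
eef_pos: [0.5507, -0.1599, 0.1011]
ee_rot: [-2.977, 0.212, -1.324]
force: [-4.1, -1.1, 12.8]
width: 0.0004
gripper_force: 6.2
```

jog_arm --deltas '[[[0.001,0.002,0.009,0],[0.002,0.004,0.018,0],[0.002,0.004,0.018,0],[0.002,0.004,0.018,0]]]'

```text
t: 40.7
eef_pos: [0.5507, -0.16, 0.1005]
ee_rot: [-2.977, 0.212, -1.323]
force: [-6.1, -2.9, 16.2]
width: 0.0002
gripper_force: 8.0
```

jog_arm --deltas '[[[0,0.005,0.004,0],[0.001,0.008,0.007,0],[0.001,0.008,0.007,0],[0.001,0.008,0.007,0]]]'

```text
t: 41.2
eef_pos: [0.5507, -0.1601, 0.1003]
ee_rot: [-2.976, 0.211, -1.323]
force: [-5.2, -2.2, 17.1]
width: -0.0
gripper_force: 8.5
```

The lever is bound with about 15.4 N square to it. Now I'll retreat along the tool axis.

jog_arm --deltas '[[[0,0,-0.05,0],[0,0,-0.2,0],[0,0,-0.5,0],[0,0,-0.9,0],[0,0,-1.4,0],[0,0,-1.8,0],[0,0,-1.8,0],[0,0,-1.8,0]]]'

```text
t: 42.2
eef_pos: [0.5384, -0.1853, 0.2022]
ee_rot: [-2.978, 0.214, -1.325]
force: [-0.1, -0.1, -0.2]
width: 0.0002
gripper_force: 0.0
```

```bash
python3 - <<'E'
from station import arm, grab_frame
from h import *
s=arm.get_state(); print(s["eef_pos"],s["force"])
g={n:grab_frame(n) for n in("scene","top","wrist")}; g["wrist"]["fish"]=1
L={n:[b for b in blobs(red(f["img"]),12)] for n,f in g.items()}; print(L)
for n,c in(("scene",(248,245)),("wrist",(320,200))):
    for b in L[n]:
        p=onplane(g[n],*b[1],.094); print(n,b,p.round(4))
# bystanders still where they were in the top view
d=cv2.absdiff(cv2.cvtColor(g["scene"]["img"],7),cv2.cvtColor(load("scene1")["img"],7))
for n,(x0,y0,x1,y1) in dict(sieve=(200,286,246,330),burs=(258,296,292,336),jar=(326,174,352,200),cast2=(298,180,320,200)).items(): print(n,np.median(d[y0:y1,x0:x1]))
E
```

```text
[ 0.53839128 -0.1852807   0.20221096] [-0.07659659 -0.07575909 -0.20293188]
{'scene': [(15, [295.9, 192.8]), (49, [242.1, 240.3]), (97, [97.1, 394.4])], 'top': [(29, [329.6, 213.5])], 'wrist': [(20, [183.9, 70.0]), (13, [185.8, 90.5]), (21, [212.1, 90.8]), (405, [311.0, 202.3])]}
scene (15, [295.9, 192.8]) [0.5597 0.0465 0.094 ]
scene (49, [242.1, 240.3]) [ 0.5583 -0.1553  0.094 ]
scene (97, [97.1, 394.4]) [ 0.598  -0.5601  0.094 ]
wrist (20, [183.9, 70.0]) [ 0.6985 -0.2514  0.094 ]
wrist (13, [185.8, 90.5]) [ 0.6945 -0.2327  0.094 ]
wrist (21, [212.1, 90.8]) [ 0.6668 -0.2363  0.094 ]
wrist (405, [311.0, 202.3]) [ 0.5603 -0.1539  0.094 ]
sieve 9.0
burs 9.0
jar 9.0
cast2 9.0
```

```bash
python3 -c "
from station import arm
print(arm.job_done())"
```

```text
the job is handed in; nothing more can be done
None
```

The job is handed in, with the table at its stop and about 12.7 N felt at the crank knob; the lever is bound at about 15.4 N, and everything was let go at about 42 s, with no sign that any bystander was touched.

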